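# Set the V-rests and lay a shaft in them for marking out

## Task

Set up the square-bodied shaft on the V-rest stand for marking out: slide the loose rest until the two Vs stand as far apart as the shaft's two round journals, and lock it there with its red clamp knob. Then lay the shaft gently in the Vs, collar end at the fixed rest, so that both journals sit right down in them, and let go. Leave the caliper, the centre punch and the marker where they lie.

Things in the scene. Friction and masses are not known exactly. Their poses are not given: they have to be found in the camera images.
- stand: green V-rest stand screwed to the bench: bare-metal rail 340 mm long, top 34 mm above the bench, foot 64 mm wide. Origin on the bench under its middle; y runs along the rail from the fixed rest (y = -90 mm) towards the sliding rest and knob, z up. Each rest is an upright plate 10 mm thick along y, 44 mm wide, with a 90 degree V open upward, lips 105 mm above the bench and 36 mm apart
- fixed_vee (a point): the fixed rest's V: the point, 100 mm above the bench in the middle of the 10 mm plate, where the axis of an 18 mm journal lies when it sits down in the V; axes as the stand's
- sliding_vee (a point): the same point of the sliding rest's V, 100 mm above the bench; it moves with the sliding rest along the stand's y
- rest (a joint): the sliding rest's place on the rail, m, 0 to 0.10, growing away from the fixed rest: the Vs stand 70 mm + this value apart (0.030 makes 100 mm). With the knob slack it slides with about 3 N and stays where it is left. Its saddle is 98 mm long, 56 mm wide, top 56 mm above the bench; the knob stands on it
- knob_grip (a point): centre of the red clamp knob, a flat upright wing 48 mm long, 13 mm thick, 30 mm high (70 to 100 mm above the bench): 87 mm above the bench, on its upright turning axis, 60 mm beyond the sliding V along the stand's y. Its y axis runs along the wing, x across its 13 mm, z up. Fingers may reach down to 64 mm above the bench beside it. It can be held both to push the rest and to turn
- knob (a joint): turn of the knob, rad, 0 (slack) to 1.35 (stop), growing clockwise seen from above; at 0.65 the wing is parallel to the rail. The clamp begins to bite at 0.6, is firmly locked from 1.1 on, needs about 0.3 Nm there, and stays as it is left
- shaft_center (a point): centre of the shaft's dark square body, on its axis, 15 mm above the bench it lies on; shaft 156 mm long, about 0.65 kg. y along the shaft to the thin threaded end, z up. Body 30 x 30 mm, 72 mm long (|y| < 36); on each side a bright round journal, diameter 18, length 28 (|y| 36 to 64), then a collar (diameter 28, length 14) at the -y end and a threaded stub (diameter 12, length 14) at the +y end
- collar_journal (a point): middle of the journal next to the collar, on the axis, 50 mm from the shaft's centre (its y = -50 mm)
- thread_journal (a point): middle of the journal next to the threaded stub, on the axis, 50 mm from the shaft's centre (its y = +50 mm)
- shaft: the same shaft; origin under the centre of its square body, on the lower face (15 mm below the axis), axes as shaft_center
- caliper: steel vernier caliper, 58 x 165 x 8 mm, lying on the bench; origin at its underside; leave it alone
- centre_punch: dark knurled centre punch, 12 x 96 x 11 mm, lying on the bench; origin at its underside; leave it alone
- paint_marker: white and red paint marker, 14 x 122 x 13 mm, lying on the bench behind the stand; origin at its underside; leave it alone

How it is judged:
By the outcome, as a careful person would: the job done as asked, in the order asked, and still so for the second after the job is handed in, with the robot touching nothing.
It also fails if it takes over 51 s, if anything falls off the work surface, if the arm or the gripper's body presses on something with over 40 N, if the wrist force passes 120 N, or if a joint passes its speed limit or range.

## Robot

A 6-joint arm with a two-finger parallel gripper is mounted at the origin on a cart in front of the work surface, level with it; the furniture and walls round the work are solid. World frame = base frame: x ahead of the robot, y to its left, z up, the work surface at z = 0. Lengths are in m, angles in rad, forces in N, time in s.
With the tool pointing down it reaches from about 0.3 to 0.775 m from the base axis. Payload 14.6 kg.
Tool frame: the origin (TCP) lies midway between the tips of the shut fingers; the grasp point (between the pads) lies 19 mm behind it (grasp_offset is the distance from the TCP to the grasp point, in m); z points along the fingers, y is the line along which they close (so a half turn about z gives the same grasp; the last joint's range is limited). The gripper opens to 94 mm and grips with 3 to 60 N. Pads are 16 mm wide; open, the fingers measure 119 mm over their backs; the gripper's body (75 mm by 177 mm) begins 78 mm behind the grasp point.
Start: joints at [-1.302, 0.3, 1.521, -0, 1.321, -0.067], TCP at [0.181, -0.519, 0.205] pointing down, gripper open.
Joint ranges: [-3.03, 3.03], [-0.79, 2.21], [0.23, 2.52], [-1.04, 4.18], [0, 3.07], [-2.55, 2.55]. Speed limits (rad/s): [2.22, 2.22, 2.57, 3.14, 3.14, 3.14].

## Interface

Orientations are given as [roll, pitch, yaw] about the fixed x, y, z axes, in that order (R = Rz(yaw) Ry(pitch) Rx(roll)).
In Python, from station import * gives the robot as it stands. The module is installed in compiled form; this text tells all that it offers.
- The arm moves only by the tool send_rows, never from a script. Its argument "rows" is a list of rows, each an object of numbers: "dx", "dy", "dz": the shift along the tool's x, y, z in mm; "roll": the turn about the tool's z in degrees; "jaw": the closure, from -1 (fully open) to 1 (shut). In form: [{"dx": .., "dy": .., "dz": .., "roll": .., "jaw": ..}, ...]. A call has 1 to 12 rows; each row shifts and turns the commanded pose from where the row before left it, along the tool's axes as they then stand; what a row does not reach is not made up. A row lasts 1/12 s, in which the tool goes at most 41.7 mm and 7.16 degrees, less where a joint would pass 70% of its speed; a pose out of reach is approached as far as the arm can. A call is refused whole if a number of a shift passes 41.7 or a number of a turn 7.16, either way. A call with a gripper value outside its range is refused whole. The fingers move at their own pace and stop on an object; "force" is the grip in N (left out, the last holds). Time passes only in rows, so rows that do not move let the fingers close. It gives the time, the measured TCP pose, the force, the opening and the grip force at its end, in the units of the state.
- get_obs(): the state, without advancing time (a new reading comes with each control period).
- camera(name): name is "scene" or "top"; returns a dict with "frame" (420x560x3 uint8, red, green, blue), "z_map" (420x560 float32, m along the optical axis (not along the pixel's ray), 0 where there is no reading), "camera_matrix" (3x3 intrinsics, pixels), "rvec" (rotation vector, rad) and "tvec" (3), from world to camera coordinates, as OpenCV has them. Camera axes: x right, y down, z forward; pixel columns grow to the right and rows downward; lengths in m; the calibration is good to about 2 mm. A picture is of the moment at which its call begins.
- hand_in(): hands the job in; it is judged then, once.
The state is a dict: "time_s": time; "qpos": joint angles; "joint_vel": joint speeds; "tau": joint torques, N m; "ee_pos": TCP position; "eef_rot": TCP orientation; "force": force on the tool from outside, world axes, zero at the start; "moment": the same for the moment, N m; "grip_width": finger opening in m; "grip_force": force on a finger pad.
Only numpy, scipy, OpenCV 4.12 (cv2) and the standard library are available. Lean on these libraries where they do the work, as an engineer would, in place of code of your own. Each camera call takes 0.05 s, during which the arm holds its last target. There are 200 camera calls.

## Working session

There is one attempt and no reset: what is moved stays moved. The work goes in short steps, Python scripts to look and compute and a tool call to move; the robot and the scene stay as the last step left them, time stands still between calls to the robot, and variables do not carry over. Pictures are saved under pics/ and viewed, at most 10 in all, crops included, and the job is handed in when it is done.

Besides the shell and the picture viewer there is one more tool, called after "Emit:" as name(argument=value, ...) on one line, values as JSON. send_rows: Moves the arm, as the interface text tells. Its arguments: {"type":"object","properties":{"rows":{"type":"array"},"force":{"type":"number"}},"required":["rows"]}

```bash
mkdir -p pics
python3 - <<'E'
from station import *
import cv2,numpy as np
o=get_obs();print({k:np.round(v,3) for k,v in o.items()})
for n in("top","scene"):
    c=camera(n);cv2.imwrite(f"pics/{n}0.png",c["frame"][:,:,::-1]);print(n,c["camera_matrix"].tolist(),c["rvec"],c["tvec"])
    np.savez(f"{n}0.npz",**c)
E
```

```text
{'time_s': np.float64(0.0), 'qpos': array([-1.302,  0.3  ,  1.522,  0.   ,  1.321, -0.067]), 'joint_vel': array([-0.002, -0.001,  0.001,  0.001, -0.001,  0.   ]), 'tau': array([ 1.0000e-03, -5.3181e+01, -3.5273e+01,  7.1000e-02,  2.4000e-02,
       -0.0000e+00]), 'ee_pos': array([ 0.181, -0.519,  0.205]), 'eef_rot': array([-3.14 , -0.   ,  0.336]), 'force': array([ 0.211,  0.485, -0.615]), 'moment': array([-0.039, -0.039, -0.002]), 'grip_force': np.float64(0.0), 'grip_width': np.float64(0.094)}
top [[519.1975611395292, 0.0, 277.3057859967196], [0.0, 519.1975611395292, 205.96045935382062], [0.0, 0.0, 1.0]] [ 2.14883244 -2.06897857  0.22022618] [-0.10777865  0.55079149  1.35670695]
scene [[536.6183190488637, 0.0, 284.08731522336103], [0.0, 536.6183190488637, 210.73318178441545], [0.0, 0.0, 1.0]] [ 2.01028676 -0.62797739  0.36419011] [-0.52616956  0.19243343  1.36439496]
```

View pics/top0.png

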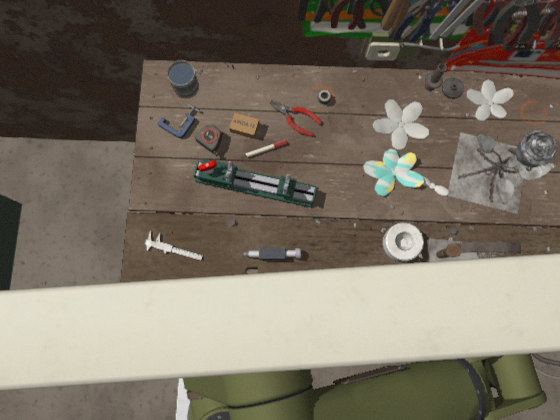

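View pics/scene0.png

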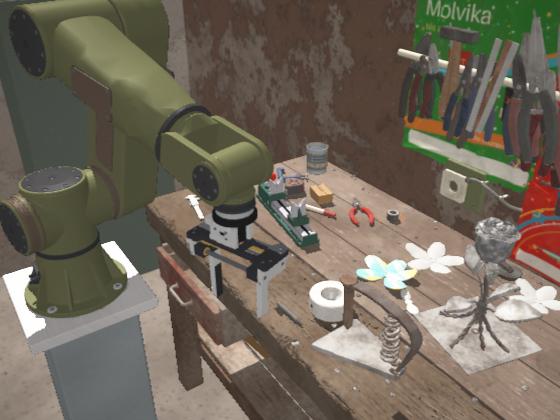

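The top view shows the stand from (195,172) to (318,195), with the red knob at (207,166). The sliding V is near (228,173) and the fixed V near (288,187). The shaft lies at (272,254), with its collar to the right. I'll take a closer crop and measure.

```bash
cat > h.py <<'E'
import numpy as np,cv2
def ext(c):
    R=cv2.Rodrigues(np.array(c["rvec"]))[0];return R,np.array(c["tvec"]).ravel(),np.array(c["camera_matrix"])
def ray(c,uv,z):
    R,t,K=ext(c);o=-R.T@t;d=R.T@np.linalg.inv(K)@np.array([uv[0],uv[1],1.]);return o+d*(z-o[2])/d[2]
def cloud(c):
    R,t,K=ext(c);Z=c["z_map"];v,u=np.indices(Z.shape)
    P=np.stack([(u-K[0,2])/K[0,0]*Z,(v-K[1,2])/K[1,1]*Z,Z],-1);return (P-t)@R
def proj(c,p):
    return cv2.projectPoints(np.array([p],float),np.array(c["rvec"]),np.array(c["tvec"]),np.array(c["camera_matrix"]),None)[0].ravel()
E
python3 - <<'E'
from h import *
c=dict(np.load("top0.npz"));P=cloud(c);f=c["frame"].astype(int)
im=cv2.resize(c["frame"][145:275,140:335,::-1],None,fx=4,fy=4,interpolation=cv2.INTER_CUBIC);cv2.imwrite("pics/top0c.png",im)
r,g,b=f[...,0],f[...,1],f[...,2]
def rect(m,z,name):
    v,u=np.nonzero(m);pts=np.array([ray(c,(a,bb),z)[:2] for a,bb in zip(u,v)],np.float32)
    q=cv2.minAreaRect(pts);print(name,len(u),np.round(pts.mean(0),4),"rect",np.round(q[0],4),np.round(q[1],4),q[2]); return pts
H=P[...,2];valid=c["z_map"]>0
roi=np.zeros(H.shape,bool);roi[155:212,190:322]=1
m=roi&(r>120)&(g<70)&(b<70);m[:,225:]=0
rect(m,0.1,"knob");print("knobz",np.percentile(H[m],[10,50,90]))
st=roi&valid&(H>.022)&(H<.042);rect(st,.034,"rail")
hi=roi&valid&(H>.09)&~m
n,l,s,ce=cv2.connectedComponentsWithStats(hi.astype(np.uint8))
for i in range(1,n):
    if s[i,4]>8: print(s[i],np.round(ce[i],1));rect(l==i,.105,"hi")
sh=np.zeros(H.shape,bool);sh[238:270,235:310]=1
k=sh&valid&(H>.007);n,l,s,ce=cv2.connectedComponentsWithStats(k.astype(np.uint8))
for i in range(1,n):
    if s[i,4]>30: print(s[i]);p=rect(l==i,.02,"shaft");q=P[l==i];print(np.percentile(q[:,2],[50,95]))
E
```

```text
knob 71 [0.6515 0.1071] rect [0.6517 0.1076] [0.0133 0.0465] 21.5069522857666
knobz [0.09620636 0.10113328 0.10368281]
rail 1092 [ 0.6216 -0.0486] rect [ 0.6272 -0.0202] [0.3463 0.0555] 79.77169799804688
[214 160   3   6   9] [215.  162.7]
hi 9 [0.6567 0.0842] rect [0.6572 0.0842] [0.014  0.0054] 3.6197311878204346
[225 161   8  18  74] [228.7 169.4]
hi 74 [0.6395 0.0463] rect [0.6397 0.0463] [0.013  0.0475] 78.55191802978516
[205 162   5   6  15] [206.8 164.7]
hi 15 [0.6503 0.1058] rect [0.6503 0.1042] [0.0138 0.0098] 65.05367279052734
[283 174   8  17  60] [286.6 181.9]
hi 60 [ 0.6109 -0.1094] rect [ 0.6109 -0.1093] [0.01   0.0464] 79.4049301147461
[244 246  58  13 526]
shaft 526 [ 0.4313 -0.08  ] rect [ 0.4329 -0.0783] [0.0331 0.1568] 2.1697723865509033
[0.02909846 0.0360663 ]
```

View pics/top0c.png

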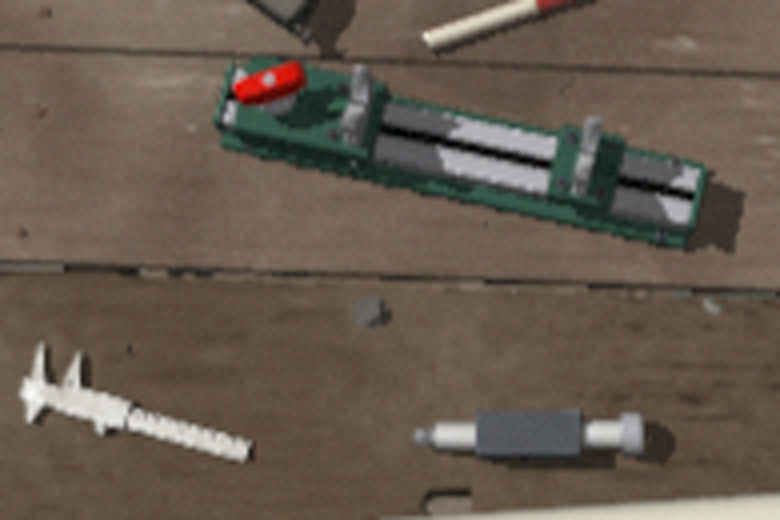

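The crop confirms that the thread end points to +y (left) and the collar to −y. The V spacing is about 158 mm now, so the rest must move about −58 mm. I'll check obstacle heights along the transit first.

Run:
```python
from h import *
for n in("top","scene"):
    c=dict(np.load(n+"0.npz"));P=cloud(c).reshape(-1,3)[c["z_map"].ravel()>0]
    q=P[(P[:,0]>.25)&(P[:,0]<.8)&(P[:,1]>-.75)&(P[:,1]<.25)]
    for x in np.arange(.25,.8,.1): print(n,round(x,2),[int(1000*max(q[(q[:,0]>=x)&(q[:,0]<x+.1)&(q[:,1]>=y)&(q[:,1]<y+.1),2],default=0)) for y in np.arange(-.75,.25,.1)])
```

```text
top 0.25 [0, 0, 0, 0, 1108, 1108, 1108, 1108, 1107, 2]
top 0.35 [160, 167, 166, 55, 11, 35, 41, 37, 16, 17]
top 0.45 [161, 166, 163, 54, 13, 10, 12, 19, 12, 14]
top 0.55 [299, 14, 26, 17, 11, 44, 112, 110, 112, 37]
top 0.65 [309, 177, 35, 22, 17, 11, 20, 114, 107, 38]
top 0.75 [20, 13, 26, 23, 12, 19, 20, 40, 45, 35]
scene 0.25 [7, 9, 9, 4, 6, 10, 676, 6, 7, 7]
scene 0.35 [159, 162, 163, 50, 6, 20, 22, -208, 11, 14]
scene 0.45 [157, 162, 161, 50, 10, 7, 5, 5, 4, 12]
scene 0.55 [296, 10, 25, 14, 6, 41, 108, 108, 105, 37]
scene 0.65 [306, 172, 28, 19, 12, 6, 18, 107, 102, 5]
scene 0.75 [12, 8, 21, 16, 6, 15, 17, 38, 43, 33]
```

Emit:
send_rows(rows=[{"dx": 32.5, "dy": -21.8}, {"dx": 32.5, "dy": -21.8}, {"dx": 32.5, "dy": -21.8}, {"dx": 32.5, "dy": -21.8}, {"dx": 32.5, "dy": -21.8}, {"dx": 32.5, "dy": -21.8}, {"dx": 32.5, "dy": -21.8}, {"dx": 32.5, "dy": -21.8}, {"dx": 32.5, "dy": -21.8}, {"dx": 32.5, "dy": -21.8}])

```text
invalid input at $.rows[0]: expected keys dx, dy, dz, roll, jaw
```

Emit:
send_rows(rows=[{"dx": 32.5, "dy": -21.8}, {"dx": 32.5, "dy": -21.8}, {"dx": 32.5, "dy": -21.8}, {"dx": 32.5, "dy": -21.8}, {"dx": 32.5, "dy": -21.8}, {"dx": 32.5, "dy": -21.8}, {"dx": 32.5, "dy": -21.8}, {"dx": 32.5, "dy": -21.8}])

```text
invalid input at $.rows[0]: expected keys dx, dy, dz, roll, jaw
```

Emit:
send_rows(rows=[{"roll": -7.1}, {"roll": -7.1}, {"roll": -7.1}, {"roll": -7.1}, {"roll": -7.1}, {"roll": -7.1}, {"roll": -7.1}, {"roll": -7.1}, {"roll": -7.1}, {"roll": -7.1}, {"roll": -7.1}, {"roll": -7.1}])

```text
invalid input at $.rows[0]: expected keys dx, dy, dz, roll, jaw
```

Run:
```python
from station import *
from h import *
o=get_obs();print(o["time_s"],np.round(o["ee_pos"],4),np.round(o["eef_rot"],4),np.round(o["force"],2))
c=camera("scene");np.savez("s1.npz",**c)
f=cv2.imread  # noqa
im=cv2.resize(c["frame"][150:270,170:350,::-1],None,fx=4,fy=4,interpolation=cv2.INTER_CUBIC);cv2.imwrite("pics/s1.png",im)
c=camera("top");np.savez("t1.npz",**c);cv2.imwrite("pics/t1.png",cv2.resize(c["frame"][145:345,130:330,::-1],None,fx=3,fy=3))
```

```text
0.1 [ 0.1812 -0.519   0.205 ] [-3.1406e+00 -1.0000e-04  3.3580e-01] [-0.61 -0.14  0.21]
```

View pics/t1.png

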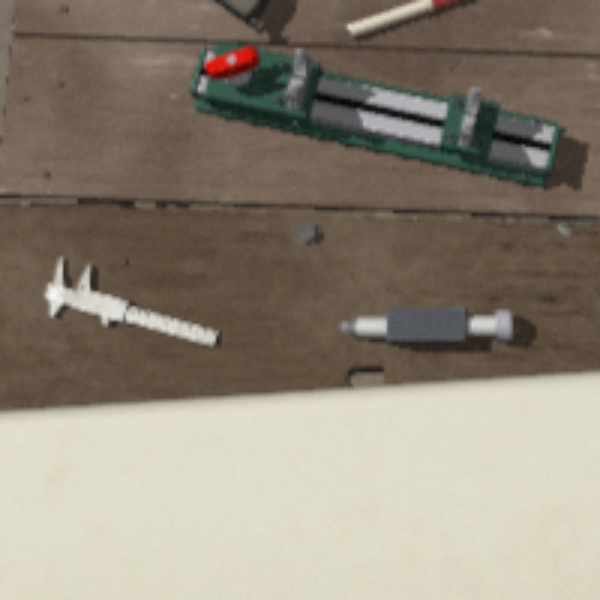

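All keys are required, so the calls were refused and nothing moved. The picture is unchanged. I'll send the rows again in full, combining the turn with the travel where I can.

Emit:
send_rows(rows=[{"dx": 32.5, "dy": -21.8, "dz": 0, "roll": 0, "jaw": -1}, {"dx": 32.5, "dy": -21.8, "dz": 0, "roll": 0, "jaw": -1}, {"dx": 32.5, "dy": -21.8, "dz": 0, "roll": 0, "jaw": -1}, {"dx": 32.5, "dy": -21.8, "dz": 0, "roll": 0, "jaw": -1}, {"dx": 32.5, "dy": -21.8, "dz": 0, "roll": 0, "jaw": -1}, {"dx": 32.5, "dy": -21.8, "dz": 0, "roll": 0, "jaw": -1}, {"dx": 32.5, "dy": -21.8, "dz": 0, "roll": 0, "jaw": -1}, {"dx": 32.5, "dy": -21.8, "dz": 0, "roll": 0, "jaw": -1}, {"dx": 32.5, "dy": -21.8, "dz": 0, "roll": 0, "jaw": -1}, {"dx": 32.5, "dy": -21.8, "dz": 0, "roll": 0, "jaw": -1}])

```text
time_s: 1.03
ee_pos: [0.417, -0.2046, 0.2056]
eef_rot: [3.141, -0.0, 0.336]
force: [0.5, -1.1, 0.5]
grip_width: 0.0938
grip_force: 0.0
```

Emit:
send_rows(rows=[{"dx": 32.5, "dy": -21.8, "dz": 0, "roll": 0, "jaw": -1}, {"dx": 32.5, "dy": -21.8, "dz": 0, "roll": 0, "jaw": -1}, {"dx": 32.5, "dy": -21.8, "dz": 0, "roll": 0, "jaw": -1}, {"dx": 32.5, "dy": -21.8, "dz": 0, "roll": 0, "jaw": -1}, {"dx": 32.5, "dy": -21.8, "dz": 0, "roll": 0, "jaw": -1}, {"dx": 32.5, "dy": -21.8, "dz": 0, "roll": 0, "jaw": -1}, {"dx": 32.5, "dy": -21.8, "dz": 0, "roll": 0, "jaw": -1}, {"dx": 32.5, "dy": -21.8, "dz": 0, "roll": 0, "jaw": -1}])

```text
time_s: 1.7
ee_pos: [0.605, 0.0459, 0.2053]
eef_rot: [-3.142, 0.0, 0.336]
force: [0.9, -0.6, 0.8]
grip_width: 0.094
grip_force: 0.0
```

Emit:
send_rows(rows=[{"dx": 0, "dy": 0, "dz": 0, "roll": -7.1, "jaw": -1}, {"dx": 0, "dy": 0, "dz": 0, "roll": -7.1, "jaw": -1}, {"dx": 0, "dy": 0, "dz": 0, "roll": -7.1, "jaw": -1}, {"dx": 0, "dy": 0, "dz": 0, "roll": -7.1, "jaw": -1}, {"dx": 0, "dy": 0, "dz": 0, "roll": -7.1, "jaw": -1}, {"dx": 0, "dy": 0, "dz": 0, "roll": -7.1, "jaw": -1}, {"dx": 0, "dy": 0, "dz": 0, "roll": -7.1, "jaw": -1}, {"dx": 0, "dy": 0, "dz": 0, "roll": -7.1, "jaw": -1}, {"dx": 0, "dy": 0, "dz": 0, "roll": -7.1, "jaw": -1}, {"dx": 0, "dy": 0, "dz": 0, "roll": -7.1, "jaw": -1}, {"dx": 0, "dy": 0, "dz": 0, "roll": -7.1, "jaw": -1}, {"dx": 0, "dy": 0, "dz": 0, "roll": -7.1, "jaw": -1}])

```text
time_s: 2.7
ee_pos: [0.6042, 0.044, 0.2052]
eef_rot: [-3.141, -0.0, 1.829]
force: [0.2, 0.0, -0.1]
grip_width: 0.0937
grip_force: 0.0
```

Run:
```python
from station import *
from h import *
o=get_obs();print(o["time_s"],np.round(o["ee_pos"],4),np.round(o["eef_rot"],4),np.round(o["force"],2))
c=camera("scene");np.savez("s1.npz",**c)
a=cv2.resize(c["frame"][130:270,180:340,::-1],None,fx=2.5,fy=2.5,interpolation=cv2.INTER_CUBIC)
c=camera("top");np.savez("t1.npz",**c)
b=cv2.resize(c["frame"][150:290,140:300,::-1],None,fx=2.5,fy=2.5,interpolation=cv2.INTER_CUBIC)
cv2.imwrite("pics/st1.png",np.hstack([a,b]))
```

```text
2.7 [0.6042 0.044  0.2052] [-3.1411e+00 -1.0000e-04  1.8290e+00] [ 0.21  0.04 -0.05]
```

View pics/st1.png

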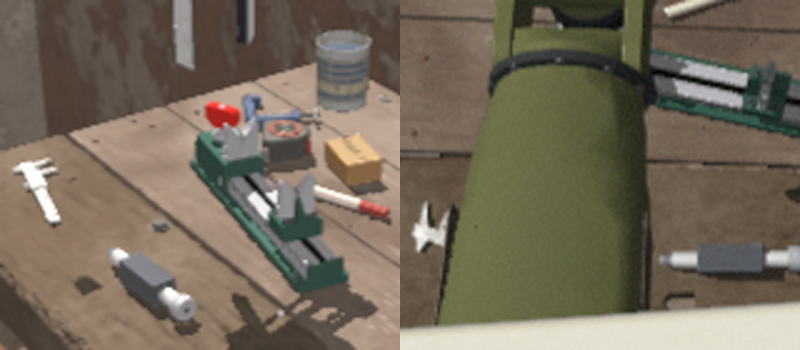

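The left crop (scene view) shows the knob at about (269,176), both Vs and the shaft clearly. The arm blocks the top view. I'll refine the knob, V and shaft positions from the scene depth.

Run:
```python
from h import *
c=dict(np.load("s1.npz"));P=cloud(c);f=c["frame"].astype(int);r,g,b=f[...,0],f[...,1],f[...,2]
m=(r>120)&(g<70)&(b<70);m[:165]=0;m[192:]=0;m[:,:255]=0;m[:,285:]=0
q=P[m];print("knob",m.sum(),np.round(np.median(q,0),4),np.round(q.min(0),4),np.round(q.max(0),4))
v,u=np.nonzero(m);pc=(u.mean(),v.mean());print(pc,ray(c,pc,.087))
t=dict(np.load("top0.npz"))
for nm,p in(("knob guess",(.6502,.1053,.087)),("knob rect",(.6517,.1076,.087)),("Vs",(.6395,.0463,.1)),("Vf",(.611,-.1094,.1))): print(nm,proj(c,p),proj(t,p))
# V plates: high points
y=np.array([.178,.984]);ctr=np.array([.6272,-.0202])
for n,cc in(("s",c),("t",t)):
  Q=cloud(cc);H=Q[...,2];ok=(cc["z_map"]>0)
  A=(Q[...,:2]-ctr)@y;X=(Q[...,:2]-ctr)@np.array([.984,-.178])
  for lo,hi in((-.115,-.065),(.04,.09)):
    k=ok&(A>lo)&(A<hi)&(abs(X)<.03)&(H>.085);print(n,k.sum(),"A",np.round(np.percentile(A[k],[5,50,95]),4),"X",np.round(np.percentile(X[k],[3,50,97]),4),"z",round(H[k].max(),4))
  k=ok&(H>.022)&(H<.036)&(abs(Q[...,0]-.43)<.03)&(abs(Q[...,1]+.078)<.06)
  if k.sum()>20:
    top=k&(H>.026);R=cv2.minAreaRect(Q[top][:,:2].astype(np.float32));print(n,"body top",R)
d=lambda cc,m:0
# body: dark bluish mask rays at z=.03
for n,cc in(("s",c),("t",t)):
  Q=cloud(cc);k=(cc["z_map"]>0)&(Q[...,2]>.006)&(abs(Q[...,0]-.43)<.04)&(abs(Q[...,1]+.078)<.1)
  R=cv2.minAreaRect(Q[k][:,:2].astype(np.float32));print(n,"shaft all",R)
```

```text
knob 80 [0.6492 0.104  0.0913] [0.637  0.0815 0.0738] [0.6667 0.1271 0.1042]
(np.float64(268.2625), np.float64(176.0125)) [0.65404103 0.11015765 0.087     ]
knob guess [268.08840793 176.85368785] [207.85283925 166.62336607]
knob rect [268.08776049 176.47952272] [207.04262242 166.06067383]
Vs [275.53753425 180.76166389] [228.92322092 169.89298773]
Vf [297.52771523 203.04602485] [286.56819368 182.31427991]
s 90 A [-0.0961 -0.0916 -0.0845] X [-0.0186  0.0033  0.0227] z 0.1086
s 533 A [0.0425 0.0703 0.0866] X [-0.0249  0.0119  0.0266] z 0.5144
s body top ((0.4312905967235565, -0.07714547216892242), (0.033954422920942307, 0.10614218562841415), 1.0868152379989624)
t 68 A [-0.0951 -0.0905 -0.0855] X [-0.0207  0.002   0.0207] z 0.1122
t 82 A [0.0637 0.0681 0.0735] X [-0.0197  0.0026  0.022 ] z 0.1141
t body top ((0.4304240047931671, -0.07843674719333649), (0.03056420385837555, 0.11751943081617355), 2.0730674266815186)
s shaft all ((0.4298272728919983, -0.06985156238079071), (0.18201303482055664, 0.07980518043041229), 89.794677734375)
t shaft all ((0.4308581054210663, -0.07761422544717789), (0.0776979923248291, 0.1987793743610382), 0.030267957597970963)
```

Emit:
send_rows(rows=[{"dx": 0, "dy": 0, "dz": 0, "roll": -6.7, "jaw": -1}, {"dx": 20, "dy": 33, "dz": 0, "roll": 0, "jaw": -1}, {"dx": 20.4, "dy": 33.7, "dz": 0, "roll": 0, "jaw": -1}, {"dx": 0, "dy": 0, "dz": 0, "roll": 0, "jaw": -1}, {"dx": 0, "dy": 0, "dz": 35, "roll": 0, "jaw": -0.5}, {"dx": 0, "dy": 0, "dz": 35, "roll": 0, "jaw": -0.3}])

```text
time_s: 3.3
ee_pos: [0.6527, 0.1063, 0.1357]
eef_rot: [3.138, 0.001, 1.936]
force: [0.5, 0.5, 0.1]
grip_width: 0.0841
grip_force: 0.0
```

Run:
```python
from station import *
from h import *
o=get_obs();print(o["time_s"],np.round(o["ee_pos"],4),np.round(o["eef_rot"],4),np.round(o["force"],2))
c=camera("scene");np.savez("s2.npz",**c)
cv2.imwrite("pics/s2.png",cv2.resize(c["frame"][110:230,200:340,::-1],None,fx=4,fy=4,interpolation=cv2.INTER_CUBIC))
```

```text
3.3 [0.6527 0.1063 0.1357] [3.1382e+00 9.0000e-04 1.9357e+00] [0.53 0.52 0.08]
```

View pics/s2.png

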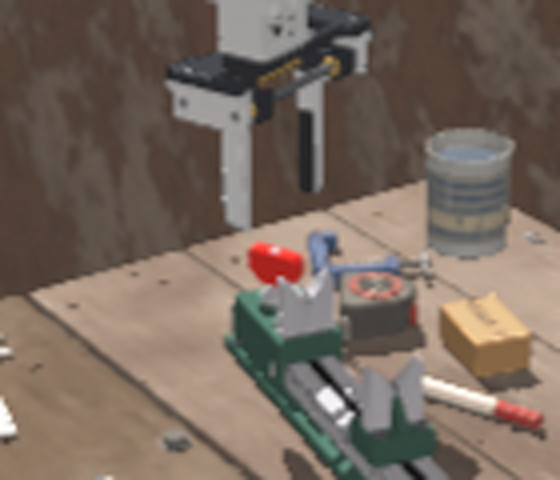

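The fingers straddle the knob (crop (275,263)) centrally. I'll descend and close gently.

Emit:
send_rows(rows=[{"dx": 0, "dy": 0, "dz": 25, "roll": 0, "jaw": -0.3}, {"dx": 0, "dy": 0, "dz": 25, "roll": 0, "jaw": -0.3}, {"dx": 0, "dy": 0, "dz": 14, "roll": 0, "jaw": -0.3}, {"dx": 0, "dy": 0, "dz": 0, "roll": 0, "jaw": 0.2}, {"dx": 0, "dy": 0, "dz": 0, "roll": 0, "jaw": 0.6}, {"dx": 0, "dy": 0, "dz": 0, "roll": 0, "jaw": 1}, {"dx": 0, "dy": 0, "dz": 0, "roll": 0, "jaw": 1}, {"dx": 0, "dy": 0, "dz": 0, "roll": 0, "jaw": 1}, {"dx": 0, "dy": 0, "dz": 0, "roll": 0, "jaw": 1}, {"dx": 0, "dy": 0, "dz": 0, "roll": 0, "jaw": 1}], force=12)

```text
time_s: 4.18
ee_pos: [0.652, 0.1057, 0.072]
eef_rot: [3.141, 0.0, 1.94]
force: [0.7, 0.1, -0.9]
grip_width: 0.0183
grip_force: 0.0
```

Emit:
send_rows(rows=[{"dx": 0, "dy": 0, "dz": 0, "roll": 0, "jaw": 1}, {"dx": 0, "dy": 0, "dz": 0, "roll": 0, "jaw": 1}, {"dx": 0, "dy": 0, "dz": 0, "roll": 0, "jaw": 1}, {"dx": 0, "dy": 0, "dz": 0, "roll": 0, "jaw": 1}], force=12)

```text
time_s: 4.52
ee_pos: [0.6532, 0.1056, 0.072]
eef_rot: [3.138, 0.001, 1.94]
force: [9.5, -0.1, -2.8]
grip_width: 0.0129
grip_force: 12.0
```

Emit:
send_rows(rows=[{"dx": 0, "dy": 1.5, "dz": 0, "roll": 0, "jaw": 1}, {"dx": 0, "dy": 0, "dz": 0, "roll": 0, "jaw": 1}, {"dx": -5, "dy": -3, "dz": 0, "roll": 0, "jaw": 1}, {"dx": -5, "dy": -3, "dz": 0, "roll": 0, "jaw": 1}, {"dx": -5, "dy": -3, "dz": 0, "roll": 0, "jaw": 1}], force=25)

```text
time_s: 4.93
ee_pos: [0.6503, 0.0889, 0.072]
eef_rot: [3.141, -0.0, 1.94]
force: [-0.8, 2.6, 5.0]
grip_width: 0.0127
grip_force: 25.0
```

Emit:
send_rows(rows=[{"dx": -5, "dy": -3, "dz": 0, "roll": 0, "jaw": 1}, {"dx": -5, "dy": -3, "dz": 0, "roll": 0, "jaw": 1}, {"dx": -5, "dy": -3, "dz": 0, "roll": 0, "jaw": 1}, {"dx": -5, "dy": -3, "dz": 0, "roll": 0, "jaw": 1}, {"dx": -5, "dy": -3, "dz": 0, "roll": 0, "jaw": 1}, {"dx": -5, "dy": -3, "dz": 0, "roll": 0, "jaw": 1}, {"dx": -5, "dy": -3, "dz": 0, "roll": 0, "jaw": 1}, {"dx": 0, "dy": 0, "dz": 0, "roll": 0, "jaw": 1}])

```text
time_s: 5.6
ee_pos: [0.6427, 0.0477, 0.0719]
eef_rot: [-3.141, -0.0, 1.939]
force: [-5.4, -1.9, 8.6]
grip_width: 0.0131
grip_force: 25.0
```

```bash
cat > vees.py <<'E'
from station import *
from h import *
import sys
o=get_obs();print(o["time_s"],np.round(o["ee_pos"],4),np.round(o["eef_rot"],4),np.round(o["force"],2))
y=np.array([.178,.984]);ctr=np.array([.6272,-.0202])
for n in("scene","top"):
  c=camera(n);np.savez(n+"_v.npz",**c)
  Q=cloud(c);H=Q[...,2];A=(Q[...,:2]-ctr)@y;X=(Q[...,:2]-ctr)@np.array([.984,-.178])
  f=c["frame"].astype(int);grey=(f.max(-1)-f.min(-1)<25)&(f.min(-1)>60)
  res=[]
  for lo,hi in((-.11,-.07),(-.01,.035)):
    k=(c["z_map"]>0)&grey&(A>lo)&(A<hi)&(abs(X)<.024)&(H>.08)&(H<.109)
    if k.sum()<10: continue
    print(n,k.sum(),"A",np.round(np.percentile(A[k],[5,25,50,75,95]),4),"X",np.round(np.percentile(X[k],[3,50,97]),4))
E
python3 vees.py
python3 - <<'E'
from h import *
a=np.load("scene_v.npz")["frame"];b=np.load("top_v.npz")["frame"]
g=lambda i:cv2.resize(i[...,::-1],None,fx=5,fy=5,interpolation=cv2.INTER_CUBIC)
cv2.imwrite("pics/v.png",np.hstack([g(a[155:235,245:325]),g(b[145:225,215:295])]))
E
```

```text
5.6 [0.6427 0.0477 0.0719] [-3.1407e+00 -5.0000e-04  1.9391e+00] [-5.39 -1.91  8.61]
scene 112 A [-0.0971 -0.0939 -0.0912 -0.0887 -0.0857] X [-0.0205  0.0008  0.0217]
scene 95 A [0.0015 0.0045 0.0077 0.0118 0.0181] X [-0.0174  0.0041  0.0225]
top 61 A [-0.0947 -0.0928 -0.0906 -0.088  -0.0861] X [-0.02    0.0013  0.0202]
top 66 A [0.0042 0.0054 0.0082 0.0106 0.0134] X [-0.0191  0.0048  0.0225]
```

View pics/v.png

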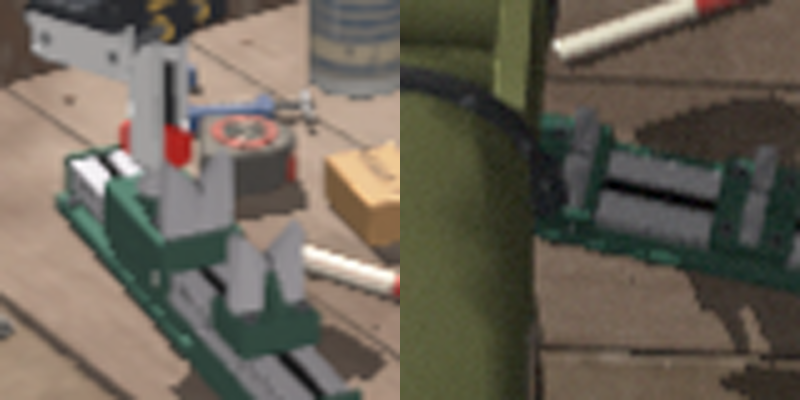

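The spacing measures 99–100 mm, from vision and from the TCP travel. I'll nudge it 0.6 mm outward, relieve the side force, then turn the knob clockwise about 67°.

Emit:
send_rows(rows=[{"dx": 0.5, "dy": -0.4, "dz": 0, "roll": 0, "jaw": 1}, {"dx": 0, "dy": 0, "dz": 0, "roll": 0, "jaw": 1}, {"dx": 0, "dy": 0, "dz": 0, "roll": 6, "jaw": 1}, {"dx": 0, "dy": 0, "dz": 0, "roll": 6, "jaw": 1}, {"dx": 0, "dy": 0, "dz": 0, "roll": 6, "jaw": 1}, {"dx": 0, "dy": 0, "dz": 0, "roll": 6, "jaw": 1}, {"dx": 0, "dy": 0, "dz": 0, "roll": 6, "jaw": 1}], force=40)

```text
time_s: 6.28
ee_pos: [0.6423, 0.0484, 0.0719]
eef_rot: [-3.141, 0.001, 1.411]
force: [-6.0, -1.7, 8.8]
grip_width: 0.0124
grip_force: 40.0
```

```bash
python3 vees.py;python3 -c "
from station import *
print(get_obs()['moment'])"
```

```text
6.2833 [0.6423 0.0484 0.0719] [-3.1408e+00  5.0000e-04  1.4108e+00] [-6.03 -1.7   8.76]
scene 113 A [-0.0979 -0.0942 -0.0919 -0.0888 -0.0835] X [-0.0192  0.0017  0.0227]
scene 97 A [0.0023 0.0058 0.0077 0.0101 0.0176] X [-0.0186  0.0031  0.0219]
top 65 A [-0.095  -0.0928 -0.0907 -0.0879 -0.0856] X [-0.0199  0.0007  0.0221]
top 70 A [0.0049 0.0061 0.0087 0.0117 0.0143] X [-0.0197  0.0023  0.0205]
[-0.27696734  1.05459738 -0.17725289]
```

Emit:
send_rows(rows=[{"dx": 0, "dy": 0, "dz": 0, "roll": 6, "jaw": 1}, {"dx": 0, "dy": 0, "dz": 0, "roll": 6, "jaw": 1}, {"dx": 0, "dy": 0, "dz": 0, "roll": 6, "jaw": 1}, {"dx": 0, "dy": 0, "dz": 0, "roll": 6, "jaw": 1}, {"dx": 0, "dy": 0, "dz": 0, "roll": 6, "jaw": 1}, {"dx": 0, "dy": 0, "dz": 0, "roll": 6, "jaw": 1}, {"dx": 0, "dy": 0, "dz": 0, "roll": 0, "jaw": 1}, {"dx": 0, "dy": 0, "dz": 0, "roll": 0, "jaw": 1}], force=50)

```text
time_s: 7.05
ee_pos: [0.6418, 0.0486, 0.072]
eef_rot: [-3.14, 0.002, 0.787]
force: [-10.3, -0.6, 12.6]
grip_width: 0.0125
grip_force: 50.0
```

```bash
python3 -c "
from station import *
print(get_obs()['moment'],get_obs()['eef_rot'])"
```

```text
[-0.02982519  1.85680603 -0.09750238] [-3.14001858e+00  1.56229537e-03  7.86678849e-01]
```

Emit:
send_rows(rows=[{"dx": 0, "dy": 0, "dz": 0, "roll": 0, "jaw": 0.5}, {"dx": 0, "dy": 0, "dz": 0, "roll": 0, "jaw": 0}, {"dx": 0, "dy": 0, "dz": 0, "roll": 0, "jaw": -0.2}, {"dx": 0, "dy": 0, "dz": 0, "roll": 0, "jaw": -0.2}, {"dx": 0, "dy": 0, "dz": -15, "roll": 0, "jaw": -0.2}, {"dx": 0, "dy": 0, "dz": -30, "roll": 0, "jaw": -0.2}, {"dx": 0, "dy": 0, "dz": -40, "roll": 0, "jaw": -0.2}, {"dx": 0, "dy": 0, "dz": -40, "roll": 0, "jaw": -0.2}])

```text
time_s: 7.72
ee_pos: [0.6422, 0.0491, 0.1972]
eef_rot: [-3.14, 0.001, 0.788]
force: [0.9, -0.8, 0.1]
grip_width: 0.0559
grip_force: 0.0
```

Emit:
send_rows(rows=[{"dx": -34, "dy": -8.5, "dz": 0, "roll": 0, "jaw": -0.2}, {"dx": -34, "dy": -8.5, "dz": 0, "roll": 0, "jaw": -0.2}, {"dx": -34, "dy": -8.5, "dz": 0, "roll": 0, "jaw": -0.2}, {"dx": -34, "dy": -8.5, "dz": 0, "roll": 0, "jaw": -0.2}, {"dx": -34, "dy": -8.5, "dz": 0, "roll": 0, "jaw": -0.2}, {"dx": -34, "dy": -8.5, "dz": 0, "roll": 0, "jaw": -0.2}, {"dx": -34, "dy": -8.5, "dz": 0, "roll": 0, "jaw": -0.2}])

```text
time_s: 8.3
ee_pos: [0.4311, -0.0782, 0.1963]
eef_rot: [3.141, -0.0, 0.788]
force: [0.1, -0.7, 0.0]
grip_width: 0.0564
grip_force: 0.0
```

Emit:
send_rows(rows=[{"dx": 0, "dy": 0, "dz": 0, "roll": -6.7, "jaw": -0.2}, {"dx": 0, "dy": 0, "dz": 0, "roll": -6.7, "jaw": -0.2}, {"dx": 0, "dy": 0, "dz": 0, "roll": -6.7, "jaw": -0.2}, {"dx": 0, "dy": 0, "dz": 0, "roll": -6.7, "jaw": -0.2}, {"dx": 0, "dy": 0, "dz": 0, "roll": -6.7, "jaw": -0.2}, {"dx": 0, "dy": 0, "dz": 0, "roll": -6.7, "jaw": -0.2}, {"dx": 0, "dy": 0, "dz": 0, "roll": -6.7, "jaw": -0.2}])

```text
time_s: 8.88
ee_pos: [0.4327, -0.0777, 0.1964]
eef_rot: [3.142, 0.0, 1.612]
force: [-0.3, 0.4, 0.1]
grip_width: 0.0561
grip_force: 0.0
```

```bash
python3 vees.py
python3 - <<'E'
from h import *
a=np.load("scene_v.npz")["frame"];b=np.load("top_v.npz")["frame"]
g=lambda i:cv2.resize(i[...,::-1],None,fx=4,fy=4,interpolation=cv2.INTER_CUBIC)
cv2.imwrite("pics/v2.png",np.hstack([g(a[150:290,205:305]),g(b[140:280,200:300])]))
c=dict(np.load("top_v.npz"));f=c["frame"].astype(int);r,gg,bb=f[...,0],f[...,1],f[...,2]
m=(r>120)&(gg<70)&(bb<70);m[:152]=0;m[200:]=0;m[:,:190]=0;m[:,240:]=0
v,u=np.nonzero(m)
if len(u)>20:
    R=cv2.minAreaRect(np.array([ray(c,(x,y),.1)[:2] for x,y in zip(u,v)],np.float32));print("knob",R)
# shaft second measurement: bluish dark body, top0 and scene0/s1
for n in("t1","s1"):
    c=dict(np.load(n+".npz"));Q=cloud(c);H=Q[...,2]
    k=(c["z_map"]>0)&(H>.008)&(abs(Q[...,0]-.431)<.03)&(abs(Q[...,1]+.078)<.09)
    f=c["frame"].astype(int)
    P=Q[k];w=f[k];dark=(w.max(-1)<130)&(w[:,2]>w[:,0])&(P[:,2]>.024)
    A=P[:,:2]-P[:,:2].mean(0);ax=np.linalg.svd(A,full_matrices=False)[2][0]
    R=cv2.minAreaRect(P[dark][:,:2].astype(np.float32));print(n,dark.sum(),R,"axis",np.degrees(np.arctan2(ax[1],ax[0]))%180)
    br=P[w.min(-1)>150];print(" y ext all",P[:,1].min(),P[:,1].max(),"x med bright",np.median(br[:,0]))
E
```

```text
8.8833 [ 0.4327 -0.0777  0.1964] [3.1415 0.     1.6121] [-0.25  0.35  0.13]
scene 117 A [-0.0977 -0.0941 -0.092  -0.0891 -0.0835] X [-0.019   0.0021  0.0229]
scene 99 A [0.0037 0.0058 0.008  0.012  0.0169] X [-0.0185  0.0024  0.0222]
top 67 A [-0.0951 -0.0933 -0.0908 -0.088  -0.0855] X [-0.0205 -0.0012  0.021 ]
top 74 A [0.0047 0.0058 0.0091 0.0119 0.0144] X [-0.0198  0.0025  0.0206]
knob ((0.6398073434829712, 0.04947928339242935), (0.045265406370162964, 0.015290755778551102), 46.63872528076172)
t1 262 ((0.4283428192138672, -0.0593089833855629), (0.027366815134882927, 0.10669445991516113), 2.406486749649048) axis 90.86754041274565
 y ext all -0.15428825157574136 0.011915100316253468 x med bright 0.4304602865498278
s1 45 ((0.4203531742095947, -0.08151453733444214), (0.02731439098715782, 0.07232742756605148), 26.817873001098633) axis 89.90837601556393
 y ext all -0.15723459050370087 0.0119729942649199 x med bright 0.42835375352896926
```

View pics/v2.png

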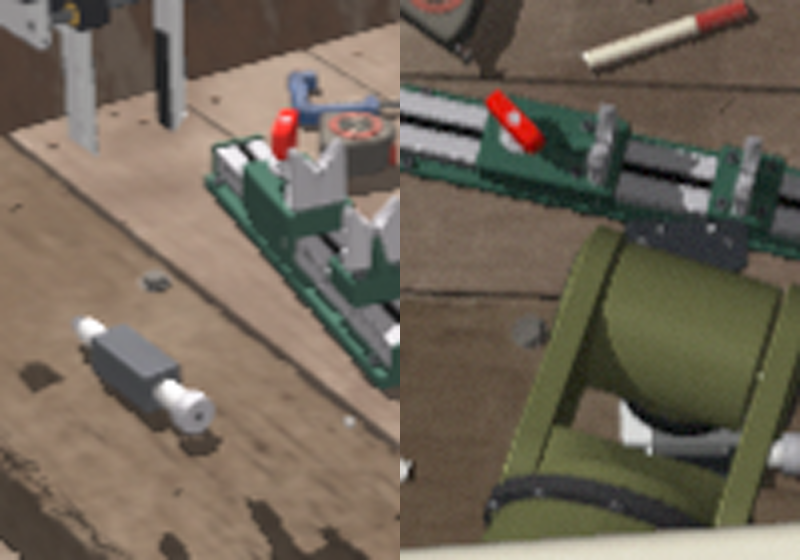

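The knob wing now lies at 46.6°, which is about 1.23 rad, so it is locked. The Vs measure 100 mm apart. In the scene crop the shaft is clear at (140,375). Now I'll go down to grasp it.

Emit:
send_rows(rows=[{"dx": 0, "dy": -1, "dz": 40, "roll": 0, "jaw": -0.2}, {"dx": 0, "dy": 0, "dz": 40, "roll": 0, "jaw": -0.2}, {"dx": 0, "dy": 0, "dz": 40, "roll": 0, "jaw": -0.2}, {"dx": 0, "dy": 0, "dz": 30, "roll": 0, "jaw": -0.2}, {"dx": 0, "dy": 0, "dz": 10, "roll": 0, "jaw": -0.2}, {"dx": 0, "dy": 0, "dz": 0, "roll": 0, "jaw": -0.2}])

```text
time_s: 9.48
ee_pos: [0.4307, -0.0774, 0.0349]
eef_rot: [-3.138, -0.001, 1.603]
force: [-0.0, 0.4, 1.0]
grip_width: 0.0561
grip_force: 0.0
```

Run:
```python
from station import *
from h import *
c=camera("scene");np.savez("s3.npz",**c)
cv2.imwrite("pics/s3.png",cv2.resize(c["frame"][170:270,190:290,::-1],None,fx=6,fy=6,interpolation=cv2.INTER_CUBIC))
```

```text
(no output)
```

View pics/s3.png

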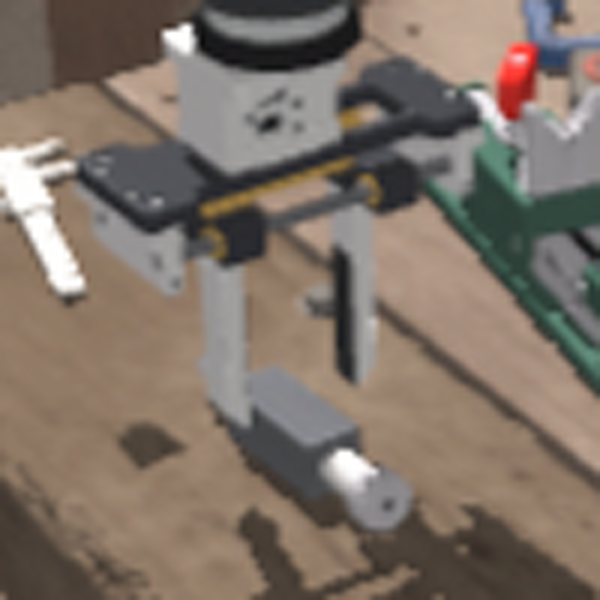

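The fingers straddle the body (crop (300,420)) evenly. I'll lower them and close.

Emit:
send_rows(rows=[{"dx": 0, "dy": 0, "dz": 20, "roll": 0, "jaw": -0.2}, {"dx": 0, "dy": 0, "dz": 9, "roll": 0, "jaw": -0.2}, {"dx": 0, "dy": 0, "dz": 0, "roll": 0, "jaw": 0}, {"dx": 0, "dy": 0, "dz": 0, "roll": 0, "jaw": 0.3}, {"dx": 0, "dy": 0, "dz": 0, "roll": 0, "jaw": 0.6}, {"dx": 0, "dy": 0, "dz": 0, "roll": 0, "jaw": 1}, {"dx": 0, "dy": 0, "dz": 0, "roll": 0, "jaw": 1}, {"dx": 0, "dy": 0, "dz": 0, "roll": 0, "jaw": 1}, {"dx": 0, "dy": 0, "dz": 0, "roll": 0, "jaw": 1}], force=40)

```text
time_s: 10.28
ee_pos: [0.4319, -0.0777, 0.0083]
eef_rot: [3.141, 0.0, 1.607]
force: [-3.6, -0.0, 7.8]
grip_width: 0.0296
grip_force: 40.0
```

Emit:
send_rows(rows=[{"dx": 0, "dy": 0, "dz": -10, "roll": 0, "jaw": 1}, {"dx": 0, "dy": 0, "dz": -30, "roll": 0, "jaw": 1}, {"dx": 0, "dy": 0, "dz": -40, "roll": 0, "jaw": 1}, {"dx": 0, "dy": 0, "dz": -40, "roll": 0, "jaw": 1}, {"dx": 0, "dy": 0, "dz": -20, "roll": 0, "jaw": 1}, {"dx": 0, "dy": 0, "dz": 0, "roll": 0, "jaw": 1}])

```text
time_s: 10.78
ee_pos: [0.4334, -0.078, 0.1521]
eef_rot: [3.134, 0.002, 1.606]
force: [0.9, -0.9, -6.0]
grip_width: 0.0296
grip_force: 40.0
```

```bash
cat > sh.py <<'E'
from station import *
from h import *
o=get_obs();p=o["ee_pos"];yaw=o["eef_rot"][2];print(o["time_s"],np.round(p,4),np.round(o["eef_rot"],4),np.round(o["force"],2),np.round(o["moment"],3),o["grip_width"])
X=np.array([np.cos(yaw),np.sin(yaw)]);Y=np.array([np.sin(yaw),-np.cos(yaw)])
for n in("scene","top"):
  c=camera(n);np.savez(n+"_sh.npz",**c);Q=cloud(c);d=Q[...,:2]-p[:2];a=d@X;b=d@Y;h=Q[...,2]-p[2]
  # along-shaft profile of points near axis height band, outside the fingers
  k=(c["z_map"]>0)&(abs(b)<.02)&(abs(a)<.11)&(h>-.015)&(h<.035)
  s=a[k];print(n,k.sum(),"a ext",np.round(np.percentile(s,[.5,99.5]),4) if k.sum() else "")
  for lo in np.arange(-.09,.09,.01):
    q=k&(a>=lo)&(a<lo+.01)
    if q.sum()>2: print("  a %.3f n%d h %.4f..%.4f b %.4f..%.4f"%(lo,q.sum(),h[q].min(),h[q].max(),b[q].min(),b[q].max()))
E
python3 sh.py
```

```text
10.7833 [ 0.4334 -0.078   0.1521] [3.1343e+00 2.1000e-03 1.6063e+00] [ 0.95 -0.85 -6.03] [-0.066 -0.159  0.086] 0.029574784357319382
scene 412 a ext [-0.0781  0.0797]
  a -0.080 n71 h -0.0041..0.0237 b -0.0134..0.0136
  a -0.070 n24 h -0.0023..0.0222 b -0.0118..0.0128
  a -0.060 n10 h 0.0073..0.0192 b -0.0071..0.0051
  a -0.050 n15 h 0.0032..0.0173 b -0.0083..0.0059
  a -0.040 n68 h -0.0050..0.0271 b -0.0152..0.0164
  a -0.030 n43 h -0.0085..0.0256 b -0.0145..0.0189
  a -0.020 n41 h -0.0077..0.0337 b -0.0195..0.0155
  a -0.010 n51 h -0.0067..0.0334 b -0.0185..0.0198
  a -0.000 n21 h -0.0040..0.0338 b -0.0139..0.0180
  a 0.010 n17 h -0.0059..0.0263 b -0.0150..0.0197
  a 0.020 n8 h -0.0063..0.0266 b -0.0152..0.0164
  a 0.030 n14 h -0.0047..0.0233 b -0.0143..0.0139
  a 0.050 n7 h 0.0053..0.0191 b -0.0079..-0.0016
  a 0.060 n12 h 0.0088..0.0189 b -0.0077..0.0035
  a 0.070 n6 h 0.0087..0.0146 b -0.0056..0.0047
top 113 a ext [-0.0747  0.0655]
  a -0.080 n22 h 0.0053..0.0215 b -0.0136..0.0128
  a -0.070 n31 h 0.0004..0.0234 b -0.0131..0.0116
  a 0.040 n27 h 0.0044..0.0191 b -0.0099..0.0073
  a 0.050 n24 h 0.0031..0.0204 b -0.0067..0.0078
  a 0.060 n9 h 0.0057..0.0169 b -0.0039..0.0074
```

The shaft is held centred: it runs from −78 to +80 mm along the tool, with its axis about 7 mm above the TCP. Now I'll carry it over the stand.

Emit:
send_rows(rows=[{"dx": 0, "dy": 0, "dz": 0, "roll": 6.1, "jaw": 1}, {"dx": 0, "dy": 0, "dz": 0, "roll": 6.2, "jaw": 1}, {"dx": 4, "dy": 15, "dz": 0, "roll": 0, "jaw": 1}, {"dx": 8.5, "dy": 30, "dz": 0, "roll": 0, "jaw": 1}, {"dx": 8.5, "dy": 30, "dz": 0, "roll": 0, "jaw": 1}, {"dx": 8.5, "dy": 30, "dz": 0, "roll": 0, "jaw": 1}, {"dx": 8.5, "dy": 30, "dz": 0, "roll": 0, "jaw": 1}, {"dx": 8.5, "dy": 30, "dz": 0, "roll": 0, "jaw": 1}, {"dx": 4.3, "dy": 16.5, "dz": 0, "roll": 0, "jaw": 1}, {"dx": 0, "dy": 0, "dz": 0, "roll": 0, "jaw": 1}, {"dx": 0, "dy": 0, "dz": 0, "roll": 0, "jaw": 1}])

```text
time_s: 11.8
ee_pos: [0.6185, -0.0597, 0.1439]
eef_rot: [-3.136, 0.0, 1.392]
force: [0.1, 0.3, -6.2]
grip_width: 0.0298
grip_force: 40.0
```

```bash
python3 sh.py; python3 vees.py
```

```text
11.8 [ 0.6185 -0.0597  0.1439] [-3.1363e+00  2.0000e-04  1.3921e+00] [ 0.06  0.31 -6.17] [-0.024 -0.003 -0.02 ] 0.02975726424345
scene 334 a ext [-0.0786  0.0781]
  a -0.080 n62 h -0.0045..0.0242 b -0.0106..0.0129
  a -0.070 n20 h 0.0024..0.0227 b -0.0109..0.0147
  a -0.060 n6 h 0.0011..0.0190 b -0.0083..0.0051
  a -0.050 n14 h 0.0051..0.0191 b -0.0069..0.0031
  a -0.040 n45 h -0.0043..0.0244 b -0.0146..0.0147
  a -0.030 n43 h -0.0072..0.0274 b -0.0151..0.0198
  a -0.020 n36 h -0.0059..0.0348 b -0.0171..0.0197
  a -0.010 n46 h -0.0039..0.0331 b -0.0195..0.0190
  a -0.000 n21 h 0.0199..0.0349 b -0.0069..0.0186
  a 0.010 n15 h -0.0085..0.0258 b -0.0139..0.0151
  a 0.020 n4 h -0.0036..0.0243 b -0.0139..0.0139
  a 0.030 n6 h -0.0061..0.0234 b -0.0118..0.0154
  a 0.050 n4 h 0.0091..0.0155 b -0.0080..-0.0049
  a 0.060 n5 h 0.0051..0.0175 b -0.0072..-0.0028
  a 0.070 n4 h 0.0102..0.0153 b -0.0029..0.0010
top 100 a ext [-0.0769 -0.0484]
  a -0.080 n30 h 0.0054..0.0265 b -0.0133..0.0129
  a -0.070 n38 h 0.0068..0.0293 b -0.0142..0.0130
  a -0.060 n26 h 0.0069..0.0232 b -0.0083..0.0077
  a -0.050 n6 h 0.0131..0.0220 b -0.0080..0.0058
11.9 [ 0.6181 -0.0599  0.1455] [-3.1382e+00  1.0000e-04  1.3916e+00] [-0.17 -0.98 -4.4 ]
scene 110 A [-0.0967 -0.094  -0.0917 -0.0892 -0.0837] X [-0.0184  0.002   0.0222]
scene 92 A [0.0023 0.006  0.0091 0.0125 0.0172] X [-0.0182 -0.0015  0.0214]
top 22 A [-0.0949 -0.0936 -0.0924 -0.0911 -0.0887] X [-0.02   -0.0055  0.023 ]
```

Emit:
send_rows(rows=[{"dx": 0, "dy": 2.6, "dz": 0, "roll": 0, "jaw": 1}, {"dx": 0, "dy": 0, "dz": 10, "roll": 0, "jaw": 1}, {"dx": 0, "dy": 0, "dz": 12, "roll": 0, "jaw": 1}, {"dx": 0, "dy": 0, "dz": 10, "roll": 0, "jaw": 1}, {"dx": 0, "dy": 0, "dz": 6, "roll": 0, "jaw": 1}, {"dx": 0, "dy": 0, "dz": 3, "roll": 0, "jaw": 1}, {"dx": 0, "dy": 0, "dz": 0, "roll": 0, "jaw": 1}, {"dx": 0, "dy": 0, "dz": 0, "roll": 0, "jaw": 1}])

```text
time_s: 12.67
ee_pos: [0.622, -0.0605, 0.1065]
eef_rot: [3.141, -0.0, 1.392]
force: [-0.3, -1.7, -5.7]
grip_width: 0.0296
grip_force: 40.0
```

Run:
```python
from station import *
from h import *
c=camera("scene");np.savez("s4.npz",**c)
cv2.imwrite("pics/s4.png",cv2.resize(c["frame"][120:220,240:340,::-1],None,fx=6,fy=6,interpolation=cv2.INTER_CUBIC))
o=get_obs();print(o["ee_pos"],o["eef_rot"],o["force"],o["moment"])
```

```text
[ 0.62217344 -0.060471    0.10686937] [ 3.14093611e+00 -1.71055762e-05  1.39174199e+00] [-0.28915742  0.61516685 -5.38703224] [-0.0012417  -0.10444697 -0.06305822]
```

View pics/s4.png

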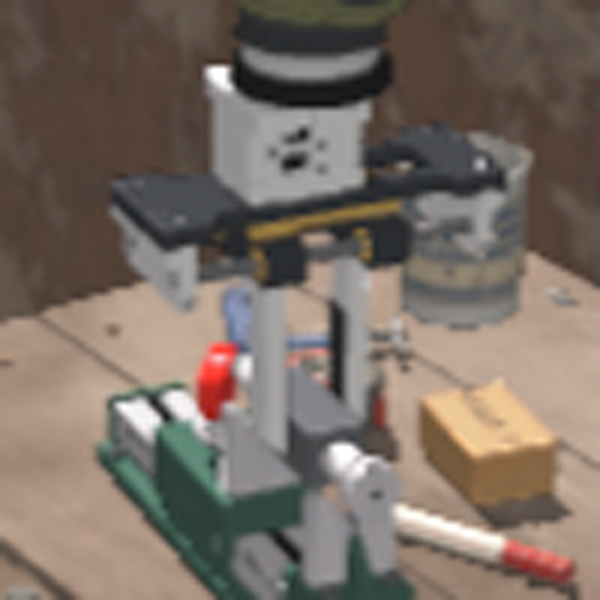

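The last picture shows both journals over the Vs, with the collar at (375,490) outside the fixed plate. I'll lower it gently while watching the force.

Emit:
send_rows(rows=[{"dx": 0, "dy": -0.5, "dz": 3, "roll": 0, "jaw": 1}, {"dx": 0, "dy": 0, "dz": 3, "roll": 0, "jaw": 1}, {"dx": 0, "dy": 0, "dz": 2, "roll": 0, "jaw": 1}, {"dx": 0, "dy": 0, "dz": 1, "roll": 0, "jaw": 1}, {"dx": 0, "dy": 0, "dz": 1, "roll": 0, "jaw": 1}, {"dx": 0, "dy": 0, "dz": 0, "roll": 0, "jaw": 1}, {"dx": 0, "dy": 0, "dz": 0, "roll": 0, "jaw": 1}])

```text
time_s: 13.3
ee_pos: [0.6215, -0.0604, 0.0965]
eef_rot: [3.142, -0.0, 1.392]
force: [0.2, 0.4, -5.1]
grip_width: 0.0297
grip_force: 40.0
```

Emit:
send_rows(rows=[{"dx": 0, "dy": 0, "dz": 0.7, "roll": 0, "jaw": 1}, {"dx": 0, "dy": 0, "dz": 0.7, "roll": 0, "jaw": 1}, {"dx": 0, "dy": 0, "dz": 0.7, "roll": 0, "jaw": 1}, {"dx": 0, "dy": 0, "dz": 0, "roll": 0, "jaw": 1}, {"dx": 0, "dy": 0, "dz": 0, "roll": 0, "jaw": 1}])

```text
time_s: 13.72
ee_pos: [0.6215, -0.0604, 0.0944]
eef_rot: [3.141, -0.0, 1.392]
force: [-0.2, 0.7, -6.1]
grip_width: 0.0296
grip_force: 40.0
```

Emit:
send_rows(rows=[{"dx": 0, "dy": 0, "dz": 0.5, "roll": 0, "jaw": 1}, {"dx": 0, "dy": 0, "dz": 0.5, "roll": 0, "jaw": 1}, {"dx": 0, "dy": 0, "dz": 0.5, "roll": 0, "jaw": 1}, {"dx": 0, "dy": 0, "dz": 0, "roll": 0, "jaw": 1}, {"dx": 0, "dy": 0, "dz": 0, "roll": 0, "jaw": 1}])

```text
time_s: 14.13
ee_pos: [0.6219, -0.0604, 0.0936]
eef_rot: [3.14, -0.0, 1.392]
force: [2.0, 0.3, 4.2]
grip_width: 0.0299
grip_force: 40.0
```

Emit:
send_rows(rows=[{"dx": 0, "dy": 0.4, "dz": 0, "roll": 0, "jaw": 1}, {"dx": 0, "dy": 0, "dz": 0.4, "roll": 0, "jaw": 1}, {"dx": 0, "dy": 0, "dz": 0, "roll": 0, "jaw": 1}, {"dx": 0, "dy": 0, "dz": 0, "roll": 0, "jaw": 1}])

```text
time_s: 14.47
ee_pos: [0.6221, -0.0604, 0.0934]
eef_rot: [3.141, -0.0, 1.392]
force: [-1.9, 0.6, 9.4]
grip_width: 0.0295
grip_force: 40.0
```

```bash
python3 -c "
from station import *
o=get_obs();print(o['ee_pos'],o['eef_rot'],o['force'],o['moment'])"
```

```text
[ 0.62212263 -0.06039568  0.09340363] [ 3.14055816e+00 -9.96629639e-05  1.39157493e+00] [-1.89012471  0.59959592  9.40700054] [ 0.17755058  0.42824402 -0.25727598]
```

The shaft is seated, at the height expected. I'll ease the grip and release.

Emit:
send_rows(rows=[{"dx": 0, "dy": 0, "dz": 0, "roll": 0, "jaw": 1}, {"dx": 0, "dy": 0, "dz": 0, "roll": 0, "jaw": 1}, {"dx": 0, "dy": 0, "dz": 0, "roll": 0, "jaw": 0.32}, {"dx": 0, "dy": 0, "dz": 0, "roll": 0, "jaw": 0.25}, {"dx": 0, "dy": 0, "dz": 0, "roll": 0, "jaw": 0.1}, {"dx": 0, "dy": 0, "dz": 0, "roll": 0, "jaw": -0.1}, {"dx": 0, "dy": 0, "dz": 0, "roll": 0, "jaw": -0.1}, {"dx": 0, "dy": 0, "dz": 0, "roll": 0, "jaw": -0.1}], force=5)

```text
time_s: 15.13
ee_pos: [0.6218, -0.0604, 0.0923]
eef_rot: [-3.141, 0.0, 1.392]
force: [-0.4, -0.1, 0.2]
grip_width: 0.0512
grip_force: 0.0
```

Emit:
send_rows(rows=[{"dx": 0, "dy": 0, "dz": -10, "roll": 0, "jaw": -0.1}, {"dx": 0, "dy": 0, "dz": -20, "roll": 0, "jaw": -0.1}, {"dx": 0, "dy": 0, "dz": -30, "roll": 0, "jaw": -0.1}, {"dx": 0, "dy": 0, "dz": -40, "roll": 0, "jaw": -0.1}, {"dx": 0, "dy": 0, "dz": -30, "roll": 0, "jaw": -0.1}, {"dx": 0, "dy": -40, "dz": 0, "roll": 0, "jaw": -0.1}, {"dx": 0, "dy": -40, "dz": 0, "roll": 0, "jaw": -0.1}, {"dx": 0, "dy": -40, "dz": 0, "roll": 0, "jaw": -0.1}, {"dx": 0, "dy": -40, "dz": 0, "roll": 0, "jaw": -0.1}, {"dx": 0, "dy": 0, "dz": 0, "roll": 0, "jaw": -0.1}])

```text
time_s: 15.97
ee_pos: [0.459, -0.0308, 0.2228]
eef_rot: [-3.14, -0.0, 1.392]
force: [0.1, -0.3, 0.7]
grip_width: 0.0517
grip_force: 0.0
```

Run:
```python
from station import *
from h import *
o=get_obs();print(o["time_s"],np.round(o["ee_pos"],4),o["force"])
y=np.array([.178,.984]);x=np.array([.984,-.178]);ctr=np.array([.6272,-.0202])
for n in("scene","top"):
  c=camera(n);np.savez(n+"_f.npz",**c);Q=cloud(c);A=(Q[...,:2]-ctr)@y+.0405;X=(Q[...,:2]-ctr)@x;H=Q[...,2]
  k=(c["z_map"]>0)&(abs(X)<.025)&(abs(A)<.09)&(H>.085)&(H<.14)
  for lo,hi in((-.082,-.078),(-.078,-.066),(-.063,-.057),(-.035,-.01),(-.01,.01),(.01,.035),(.057,.063),(.066,.078),(.078,.085)):
    q=k&(A>=lo)&(A<hi)
    if q.sum()>2: print(n,lo,hi,q.sum(),"top %.4f"%np.percentile(H[q],90),"X",np.round(np.percentile(X[q],[5,95]),4))
```

```text
15.9667 [ 0.459  -0.0308  0.2228] [ 0.08053811 -0.28848995  0.6577084 ]
scene -0.078 -0.066 71 top 0.1143 X [-0.0104  0.0149]
scene -0.063 -0.057 5 top 0.1139 X [-0.013   0.0097]
scene -0.035 -0.01 93 top 0.1177 X [-0.0129  0.0156]
scene -0.01 0.01 54 top 0.1185 X [-0.0123  0.0158]
scene 0.01 0.035 68 top 0.1180 X [-0.0121  0.0169]
scene 0.057 0.063 8 top 0.1100 X [-0.0167  0.006 ]
scene 0.066 0.078 10 top 0.1079 X [-0.0032  0.0054]
top -0.078 -0.066 43 top 0.1169 X [-0.0111  0.0117]
top -0.063 -0.057 17 top 0.1137 X [-0.0059  0.0082]
top -0.035 -0.01 115 top 0.1194 X [-0.0126  0.0151]
top -0.01 0.01 70 top 0.1202 X [-0.0067  0.0155]
top 0.01 0.035 85 top 0.1194 X [-0.007   0.0163]
top 0.057 0.063 14 top 0.1086 X [-0.005   0.0087]
top 0.066 0.078 18 top 0.1094 X [-0.0023  0.0066]
```

The shaft lies level at the seated height, centred on both Vs. Handing in.

```bash
python3 -c "
from station import *
print(hand_in())"
```

```text
the job is handed in; nothing more can be done
None
```

The job is handed in after about 16 s on the clock: rest locked with the Vs at about 100 mm (knob near 1.23 rad), shaft lying level in both Vs with its collar end at the fixed rest and released, and the caliper, punch and marker left alone.

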